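# Gauge a blind dowel hole and set the scriber level with its bottom

## Task

A knock-out hole has to be marked on the die block level with the bottom of its blind dowel hole. Lift the depth gauge by the head of its rod, stand its bridge squarely on the block over the hole, push the rod down until it bottoms, never pressing on the block with more than 40 N, and leave the gauge standing there with the rod on the bottom. Read the depth from the length of rod still standing out and slide the height gauge's scriber to the height of the hole's bottom, within 3 mm, without shoving the block or disturbing the hammer, the try square or the offcut.

Things in the scene. Friction and masses are not known exactly. Their poses are not given: they have to be found in the camera images.
- die: die block of bare steel, 5.5 kg, loose on the table: shoe 96 x 116 x 20 mm (x, y, z), on it a block 64 x 80 mm with its flat top 120 mm above the table. In the centre of the top a blind hole, 13 mm wide with a flat bottom; its depth is unknown, 40 to 70 mm, and differs each time. Either side of it a flush cap screw. Origin: centre of the underside, straight below the hole; z up
- gauge: bridge of the depth gauge, steel, standing on the table at first: foot bar 26 x 90 x 16 mm (x, y, z), in its middle a round boss 22 mm wide, top 40 mm above the underside. Origin: centre of the underside, on the rod's axis; z up. Whole gauge 0.26 to 0.4 kg. With the bridge on the block and the rod on the bottom, hole depth = 110 mm minus the length from the top of the boss to the top of the rod's head
- rod_head (a point): centre of the round head (18 mm wide, 20 mm high) on the gauge's rod, where it is gripped. Rod 8 mm thick, chamfered end 140 mm below this point, dark rings 10 mm apart. At first drawn up to its limit, its end 1 mm above the bridge's underside: lifting the head lifts the gauge. It pushes down through the boss up to 85 mm against a steady 5 N of friction and stays where it is left
- height_gauge: height gauge held to the table by its magnetic foot (70 x 85 mm, 42 mm high): upright column 24 x 10 mm (x, y), 236 mm high, graduated each 10 mm. Origin: on the table under the column; z up; the scriber's jaw points along its -y
- scriber (a joint): sliding head of the height gauge with jaw and scriber: value in m = height of the scriber's lower edge above the table; starts at 0.11 to 0.155, range 0 to 0.175. Drags with a steady 6 N and stays where it is left
- jaw (a point): point to pinch on the jaw, a level bar 14 mm wide (x of the height gauge) and 18 mm high that runs along -y from 17 to 115 mm off the column; this point is 85 mm from the column's axis, mid-height of the bar, 15 mm above the scriber's lower edge
- scriber_edge (a point): lower edge of the scriber, near its tip, 130 mm from the column's axis along the height gauge's -y
- hammer: hammer lying on the table on the right, about 0.3 m long; leave alone
- try_square: steel try square lying flat beyond the block, stock 100 mm, blade 140 mm; leave alone
- angle_offcut: offcut of steel angle, 70 x 40 x 40 mm, on the table close to the robot; leave alone
Mind the look-alikes: they are no part of the job. Leave any blue or yellow look-alike of the height_gauge alone.

How it is judged:
By the outcome, as a careful person would: the job done as asked, in the order asked, and still so for the second after the job is handed in, with the robot touching nothing.
It also fails if it takes over 58 s, if anything falls off the work surface, if the arm or the gripper's body presses on something with over 40 N, if the wrist force passes 120 N, or if a joint passes its speed limit or range.

## Robot

A 7-joint arm with a two-finger parallel gripper is mounted at the origin on the work surface. World frame = base frame: x ahead of the robot, y to its left, z up, the work surface at z = 0. Lengths are in m, angles in rad, forces in N, time in s.
With the tool pointing down it reaches from about 0.4 to 0.875 m from the base axis. Payload 19.3 kg.
Tool frame: the origin (TCP) lies on the centre line of the jaws, within the pads' length; the fingertips stand 11 mm ahead of it and the grasp point (between the pads) lies 8 mm behind it; z points along the fingers, y is the line along which they close (so a half turn about z gives the same grasp; the last joint's range is limited). The gripper opens to 85 mm and grips with 20 to 120 N. Pads are 22 mm wide; open, the fingers measure 114 mm over their backs; the gripper's body (76 mm by 85 mm) begins 54 mm behind the grasp point. The pads swing forward as they close: fully open they stand 13 mm farther back than shut.
Start: joints at [1.244, 0.521, -0.036, 1.599, 0.021, 1.021, -0.113], TCP at [0.159, -0.605, 0.242] pointing down, gripper open.
Joint ranges: [-2.91, 2.91], [-0.3, 2.13], [-1.5, 1.42], [0.17, 2.43], [-1.26, 4.41], [0.16, 1.93], [-2.52, 2.52]. Speed limits (rad/s): [1.89, 1.89, 2.39, 2.39, 3.01, 3.01, 3.01].

## Interface

Orientations are given as a unit quaternion [w, x, y, z].
In Python, from station import status, cams, job gives the robot as it stands.
- The arm moves only by the tool move_arm, never from a script. Its arguments are lists of equal length, an entry for each row: "claw": the finger opening in mm, from 0 to 85.4; "travel": the shift along the tool's x, y, z in mm, a list of three; "delta_rot": the turn, a rotation vector about the tool's x, y, z in rad, a list of three. A call has 1 to 12 rows; each row shifts and turns the commanded pose from where the row before left it, along the tool's axes as they then stand; what a row does not reach is not made up. A row lasts 1/8 s, in which the tool goes at most 62.5 mm and 10.7 degrees, less where a joint would pass 70% of its speed; a pose out of reach is approached as far as the arm can. A call with a gripper value outside its range is refused whole. The fingers move at their own pace and stop on an object; "newtons" is the grip in N (left out, the last holds). Time passes only in rows, so rows that do not move let the fingers close. It gives the time, the measured TCP pose, the force, the opening and the grip force at its end, in the units of the state.
- status.get_state(): the state, without advancing time (a new reading comes with each control period).
- cams.snapshot(name): name is "side" or "top"; returns a dict with "color" (384x512x3 uint8, red, green, blue), "camera_matrix" (3x3 intrinsics, pixels), "distortion" ([k1, k2, p1, p2, k3] as OpenCV has them; the pictures are not rectified), "R" (3x3) and "t" (3): a world point X has camera coordinates R X + t. Camera axes: x right, y down, z forward; pixel columns grow to the right and rows downward; lengths in m; the calibration is good to about 2 mm. A picture is of the moment at which its call begins. There is no depth.
- job.job_done(): hands the job in; it is judged then, once.
The state is a dict: "time_s": time; "joint_pos": joint angles; "qd": joint speeds; "joint_torque": joint torques, N m; "tool_pos": TCP position; "ee_rot": TCP orientation; "ft_force": force on the tool from outside, world axes, zero at the start; "ft_torque": the same for the moment, N m; "opening": opening from 0.0 (shut) to 1.0 (fully open); "grasp_force": force on a finger pad.
Only numpy, scipy, OpenCV 4.12 (cv2) and the standard library are available. Lean on these libraries where they do the work, as an engineer would, in place of code of your own. Each camera call takes 0.05 s, during which the arm holds its last target. There are 200 camera calls.

## Working session

There is one attempt and no reset: what is moved stays moved. The work goes in short steps, Python scripts to look and compute and a tool call to move; the robot and the scene stay as the last step left them, time stands still between calls to the robot, and variables do not carry over. Pictures are saved under pics/ and viewed, at most 10 in all, crops included, and the job is handed in when it is done.

Besides the shell and the picture viewer there is one more tool, called after "Call:" as name(argument=value, ...) on one line, values as JSON. move_arm: Moves the arm, as the interface text tells. Its arguments: {"type":"object","properties":{"claw":{"type":"array","items":{"type":"number"}},"travel":{"type":"array","items":{"type":"array","items":{"type":"number"}}},"delta_rot":{"type":"array","items":{"type":"array","items":{"type":"number"}}},"newtons":{"type":"number"}},"required":["claw","travel","delta_rot"]}

```bash
ls; mkdir -p pics; cat > h.py <<'E'
import sys; sys.path.insert(0,'.')
import numpy as np, cv2
from station import status, cams, job
def snap(n,f=None):
    s=cams.snapshot(n)
    if f: cv2.imwrite('pics/'+f,cv2.cvtColor(s['color'],cv2.COLOR_RGB2BGR))
    return s
def ray(s,uv):
    K=np.array(s['camera_matrix'],float);R=np.array(s['R']);t=np.array(s['t'])
    p=cv2.undistortPoints(np.array([[uv]],float),K,np.array(s['distortion'],float))[0,0]
    return -R.T@t, R.T@np.array([p[0],p[1],1.])
def onz(s,uv,z):
    c,d=ray(s,uv); return c+d*(z-c[2])/d[2]
def tri(a,ua,b,ub):
    c1,d1=ray(a,ua);c2,d2=ray(b,ub)
    k=np.linalg.lstsq(np.c_[d1,-d2],c2-c1,rcond=None)[0]
    p,q=c1+d1*k[0],c2+d2*k[1]
    return (p+q)/2,np.linalg.norm(p-q)
def proj(s,X):
    return cv2.projectPoints(np.array(X,float).reshape(-1,1,3),cv2.Rodrigues(np.array(s['R'],float))[0],np.array(s['t'],float),np.array(s['camera_matrix'],float),np.array(s['distortion'],float))[0].reshape(-1,2)
E
python3 - <<'E'
from h import *
import pickle
d={}
for n in('side','top'):
    s=d[n]=snap(n); im=cv2.cvtColor(s['color'],cv2.COLOR_RGB2BGR)
    cv2.imwrite(f'pics/{n}0.png',cv2.resize(im,(800,600),interpolation=cv2.INTER_CUBIC))
    print(n,-np.array(s['R']).T@s['t'],np.array(s['R'])[2])
pickle.dump(d,open('d0.pkl','wb'))
print(status.get_state())
E
```

```text
pics
side [0.09194345 0.92450865 1.21107051] [ 0.30504632 -0.55672389 -0.77266115]
top [0.39726948 0.13008295 1.10808837] [ 0.12892394  0.01556454 -0.99153233]
{'time_s': 0.1, 'joint_pos': array([ 1.24381565,  0.52191947, -0.03633087,  1.59998749,  0.02118853,
        1.02109929, -0.11285065]), 'qd': array([ 0.00023077, -0.0026903 , -0.00125414, -0.00109446, -0.00029029,
       -0.00152231, -0.00042775]), 'joint_torque': array([ 2.56613013e-03, -9.28502870e+01,  1.98402666e+00, -3.70532012e+01,
        1.81501696e-02,  5.47378397e-03,  8.59866248e-06]), 'tool_pos': array([ 0.15862246, -0.60421557,  0.24179195]), 'ee_rot': array([-5.05423356e-04,  9.91773241e-01,  1.28006150e-01, -9.64078780e-05]), 'ft_force': array([-0.93976367,  0.03850406, -0.36807694]), 'ft_torque': array([0.0049676 , 0.029008  , 0.03980412]), 'grasp_force': 0.0, 'opening': 1.0011839441139745}
```

View pics/side0.png

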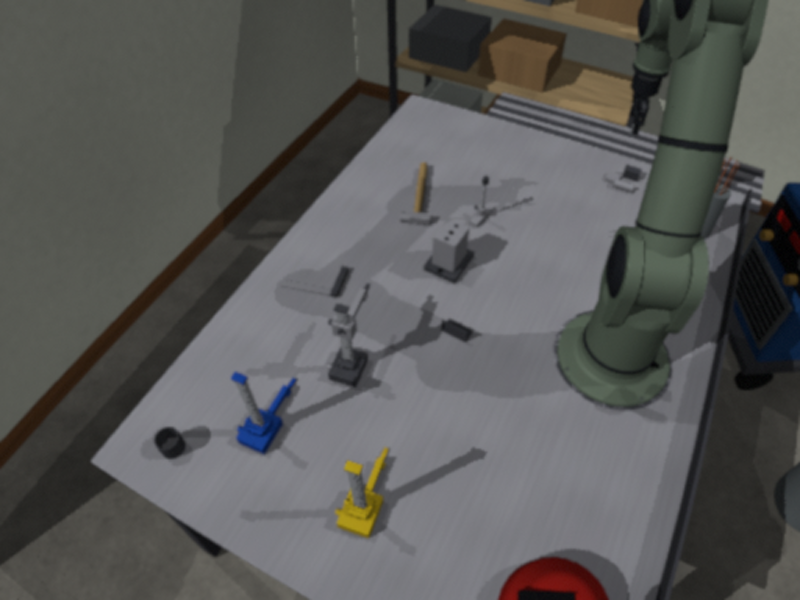

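View pics/top0.png

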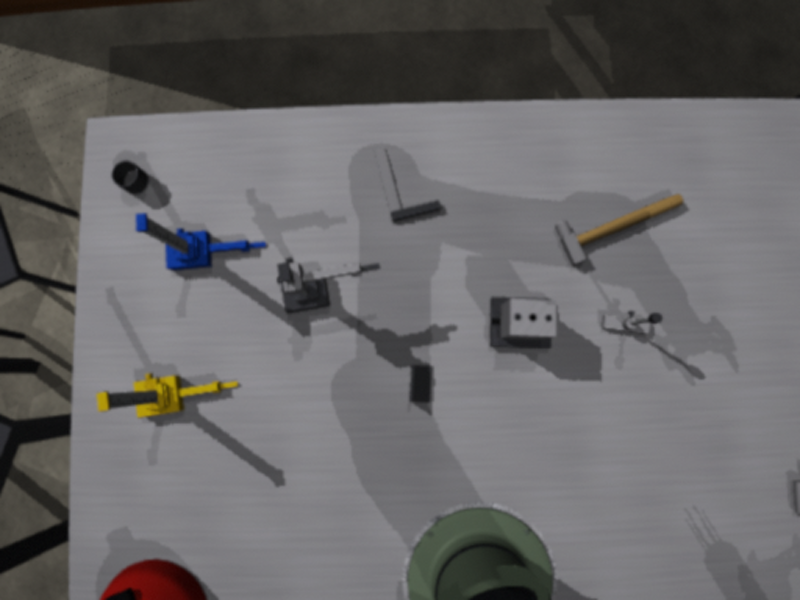

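Side view: gauge's rod head near (485,180), die top near (452,232), and the grey height gauge near (345,345). Top view: head (655,318), hole (533,317), height gauge (300,285) with its jaw pointing right (-y). The blue and yellow height gauges are look-alikes.

```bash
python3 - <<'E'
from h import *
import pickle
d=pickle.load(open('d0.pkl','rb'))
def crop(n,c,r,w,h,k=6):
    im=cv2.cvtColor(d[n]['color'],cv2.COLOR_RGB2BGR)[r:r+h,c:c+w]
    im=cv2.resize(im,None,fx=k,fy=k,interpolation=cv2.INTER_CUBIC)
    im=cv2.convertScaleAbs(im,alpha=1.3)
    for i in range(0,w,10): cv2.putText(im,str(c+i),(i*k,8),0,.3,(0,0,255)); cv2.line(im,(i*k,10),(i*k,14),(0,0,255))
    for i in range(0,h,10): cv2.putText(im,str(r+i),(0,i*k+3),0,.3,(0,0,255))
    return im
a=crop('top',305,180,130,50); b=crop('top',172,155,75,50)
o=np.zeros((600,780,3),np.uint8); o[:300]=a; o[300:,:450]=b
cv2.imwrite('pics/z1.png',o)
cv2.imwrite('pics/z2.png',np.hstack([crop('side',270,108,75,80),crop('side',202,175,55,80)]))
E
```

```text
(no output)
```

View pics/z1.png

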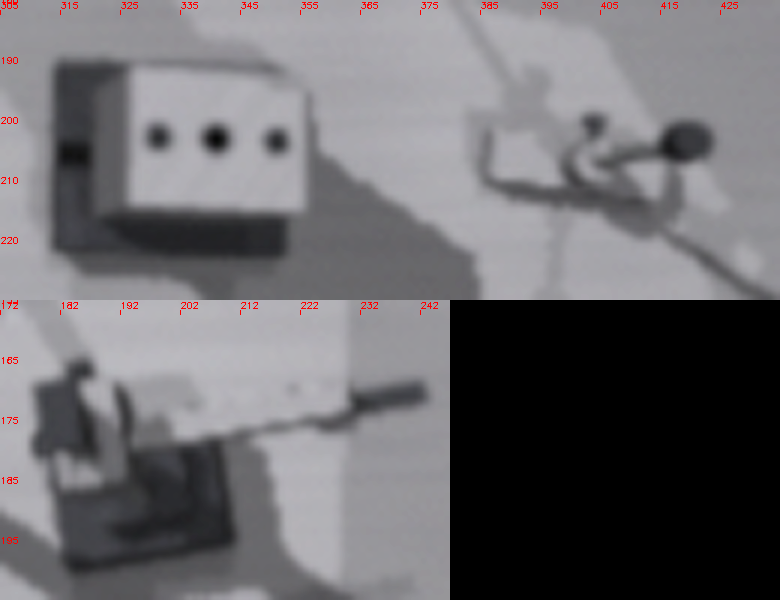

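View pics/z2.png

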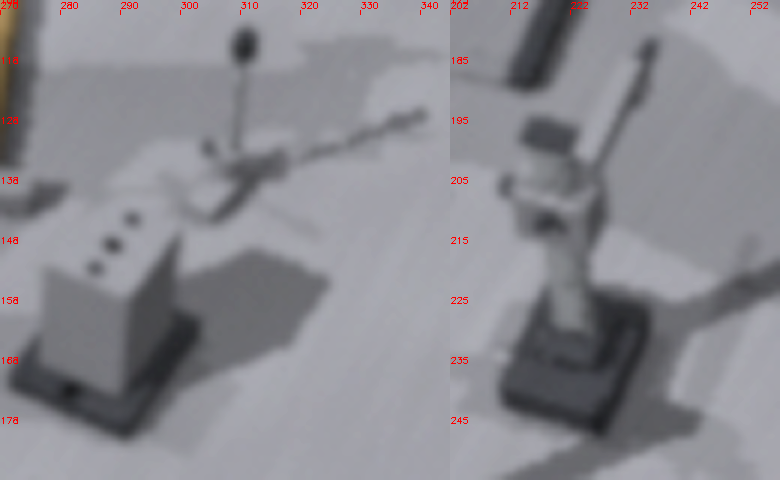

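z1 shows the die hole at top (340.6,202.8), screws either side along y, the rod head at (419,203) and the jaw tip at (242,170). z2 shows the head at side (310.4,115.3), hole (288.4,148.3) and jaw tip (234,183).

```bash
cat >> h.py <<'E'
def Z(c,r,px,py,k=6): return (c+(px+.5)/k-.5, r+(py+.5)/k-.5)
E
python3 - <<'E'
from h import *
import pickle
np.set_printoptions(precision=4,suppress=True)
d=pickle.load(open('d0.pkl','rb')); T,S=d['top'],d['side']
t=lambda x,y:Z(305,180,x,y)
b=lambda x,y:Z(172,155,x,y-300)
s=lambda x,y:Z(270,108,x,y)
q=lambda x,y:Z(202,175,x-450,y)
def cen(im,u,r,th):
    g=cv2.cvtColor(im,cv2.COLOR_RGB2GRAY).astype(float);x0,y0=int(u[0])-r,int(u[1])-r
    w=np.clip(th-g[y0:y0+2*r+1,x0:x0+2*r+1],0,None);yy,xx=np.mgrid[y0:y0+2*r+1,x0:x0+2*r+1]
    return (w*xx).sum()/w.sum(),(w*yy).sum()/w.sum()
for n,a,c in[('head',t(687,141),s(245,46)),('hole',t(216,139),s(113,244)),('scrL',t(157,137),s(95,268)),('scrR',t(277,142),s(132,219))]:
    print(n,tri(T,a,S,c))
    r=2 if n!='head' else 3
    a2,c2=cen(T['color'],a,r,110),cen(S['color'],c,r,110); print(a2,c2,tri(T,a2,S,c2))
for n,p in[('d1',(127,63)),('d2',(303,90)),('d3',(305,210)),('d4',(127,212))]: print(n,onz(T,t(*p),.12))
for n,p in[('d1',(42,266)),('d2',(122,298)),('d3',(180,233))]: print('S',n,onz(S,s(*p),.12))
for p in[(487,183),(600,202),(640,207)]: print('bar T0',onz(T,t(*p),0))
for p in[(217,222),(262,181)]: print('bar S0',onz(S,s(*p),0))
print('jawtip',tri(T,b(425,392),S,q(652,45)))
print('scriber start', tri(T,b(355,404),S,q(637,90)))
# hg foot lower edge corners z=0/0.042
for p in[(62,570),(235,543),(222,440),(45,460)]: print('foot',onz(T,b(*p),0),onz(T,b(*p),.042))
for p in[(500,398),(603,432),(650,305)]: print('footS',onz(S,q(*p),0),onz(S,q(*p),.042))
print('coltop',onz(T,b(63,410),.236),onz(S,q(550,130),.236))
E
```

```text
head (array([ 0.475 , -0.3047,  0.1374]), np.float64(0.00027742062012607724))
(np.float64(418.7681209206458), np.float64(203.22535211267606)) (np.float64(310.3246861924686), np.float64(115.37991631799163)) (array([ 0.4748, -0.3036,  0.1375]), np.float64(0.000668421891512166))
hole (array([ 0.4838, -0.0947,  0.1199]), np.float64(0.0006342055403378417))
(np.float64(340.4727272727273), np.float64(202.55885167464115)) (np.float64(288.31277533039645), np.float64(148.3920704845815)) (array([ 0.4843, -0.0947,  0.1189]), np.float64(0.0004116060359795232))
scrL (array([ 0.4851, -0.0677,  0.121 ]), np.float64(0.00010662843655913325))
(np.float64(330.81528662420385), np.float64(202.38853503184714)) (np.float64(285.3543307086614), np.float64(152.3779527559055)) (array([ 0.4854, -0.0681,  0.1198]), np.float64(0.0003086571762536947))
scrR (array([ 0.4819, -0.1225,  0.1199]), np.float64(0.001113032313261261))
(np.float64(350.65054602184085), np.float64(203.10452418096725)) (np.float64(291.59183673469386), np.float64(144.1122448979592)) (array([ 0.482 , -0.1223,  0.1198]), np.float64(0.0006015166654
[... 254 characters left out ...]
 T0 [ 0.456  -0.3182  0.    ]
bar T0 [ 0.4528 -0.3389  0.    ]
bar S0 [ 0.4669 -0.2633  0.    ]
bar S0 [ 0.4532 -0.3203  0.    ]
jawtip (array([0.5789, 0.1708, 0.1396]), np.float64(0.0010433598434273716))
scriber start (array([0.5737, 0.2024, 0.1343]), np.float64(0.0022215030893106102))
foot [0.517  0.3654 0.    ] [0.5125 0.3565 0.042 ]
foot [0.5286 0.2758 0.    ] [0.5236 0.2703 0.042 ]
foot [0.5824 0.282  0.    ] [0.5754 0.2763 0.042 ]
foot [0.5746 0.3743 0.    ] [0.5679 0.365  0.042 ]
footS [0.5882 0.362  0.    ] [0.571  0.3815 0.042 ]
footS [0.5196 0.3537 0.    ] [0.5048 0.3735 0.042 ]
footS [0.5393 0.2601 0.    ] [0.5238 0.2832 0.042 ]
coltop [0.5573 0.3149 0.236 ] [0.5556 0.3159 0.236 ]
```

Call:
move_arm(claw=[85,85,85,85,85,85,85,85,85,85], travel=[[38.2,-21,0],[38.2,-21,0],[38.2,-21,0],[38.2,-21,0],[38.2,-21,0],[38.2,-21,0],[38.2,-21,0],[38.2,-21,0],[38.2,-21,0],[38.2,-21,0]], delta_rot=[[0,0,0],[0,0,0],[0,0,0],[0,0,0],[0,0,0],[0,0,0],[0,0,0],[0,0,0],[0,0,0],[0,0,0]])

```text
time_s: 1.35
tool_pos: [0.4757, -0.3033, 0.2421]
ee_rot: [-0.0, 0.992, 0.128, -0.0]
ft_force: [-0.1, -0.5, 0.4]
opening: 0.999
grasp_force: 0.0
```

Call:
move_arm(claw=[60,60,60,60,60,60,60,60], travel=[[0,0,0],[0,0,0],[0,0,0],[0,0,0],[0,0,0],[0,0,0],[0,0,0],[0,0,0]], delta_rot=[[0,0,-0.159],[0,0,-0.159],[0,0,-0.159],[0,0,-0.159],[0,0,-0.159],[0,0,-0.159],[0,0,-0.159],[0,0,0]])

```text
time_s: 2.35
tool_pos: [0.4746, -0.3045, 0.242]
ee_rot: [-0.0, 0.775, 0.632, 0.0]
ft_force: [0.9, -0.1, -0.3]
opening: 0.696
grasp_force: 0.0
```

```bash
cat >> h.py <<'E'
from scipy.spatial.transform import Rotation as Ro
def go(goal):
    s=status.get_state(); q=s['ee_rot']; r=Ro.from_quat([q[1],q[2],q[3],q[0]])
    R=r.as_matrix(); print('tool',s['tool_pos'],'y ang',np.degrees(np.arctan2(R[1,1],R[0,1])),'z',R[:,2],'F',s['ft_force'],'open',s['opening'],s['grasp_force'],'t',s['time_s'],'j',s['joint_pos'])
    print('delta tool mm',1e3*R.T@(np.array(goal)-s['tool_pos']))
E
python3 -c "
from h import *
np.set_printoptions(precision=4,suppress=True)
go([.475,-.304,.133])"
```

```text
tool [ 0.4746 -0.3045  0.242 ] y ang -11.579881127458377 z [-0.0004  0.0005 -1.    ] F [ 0.9159 -0.0963 -0.2949] open 0.6957436508334918 0.0 t 2.35 j [ 0.7548  0.4476 -0.3957  1.7493  0.2011  0.9852  0.0802]
delta tool mm [  0.4753   0.3164 109.0127]
```

Call:
move_arm(claw=[60,60,60,60,60,60,40,30], travel=[[0.5,0.3,25],[0,0,25],[0,0,25],[0,0,20],[0,0,14],[0,0,0],[0,0,0],[0,0,0]], delta_rot=[[0,0,0],[0,0,0],[0,0,0],[0,0,0],[0,0,0],[0,0,0],[0,0,0],[0,0,0]])

```text
time_s: 3.35
tool_pos: [0.4755, -0.3042, 0.134]
ee_rot: [0.001, 0.775, 0.632, 0.0]
ft_force: [0.2, -0.9, 0.6]
opening: 0.355
grasp_force: 0.0
```

```bash
python3 - <<'E'
from h import *
np.set_printoptions(precision=4,suppress=True)
go([.475,-.304,.133])
S=snap('side');T=snap('top')
def crop(s,c,r,w,h,k=6):
    im=cv2.cvtColor(s['color'],cv2.COLOR_RGB2BGR)[r:r+h,c:c+w]
    return cv2.convertScaleAbs(cv2.resize(im,None,fx=k,fy=k,interpolation=cv2.INTER_CUBIC),alpha=1.3)
cv2.imwrite('pics/g1.png',np.hstack([crop(S,280,85,60,80),crop(T,375,165,65,80)]))
E
```

```text
tool [ 0.4755 -0.3042  0.134 ] y ang -11.548772266497448 z [ 0.0009 -0.0006 -1.    ] F [ 0.194  -0.9438  0.5731] open 0.3550512351743018 0.0 t 3.35 j [ 0.7181  0.5845 -0.3542  1.8429  0.2811  0.7622  0.0117]
delta tool mm [ 0.0509 -0.5642  1.0237]
```

View pics/g1.png

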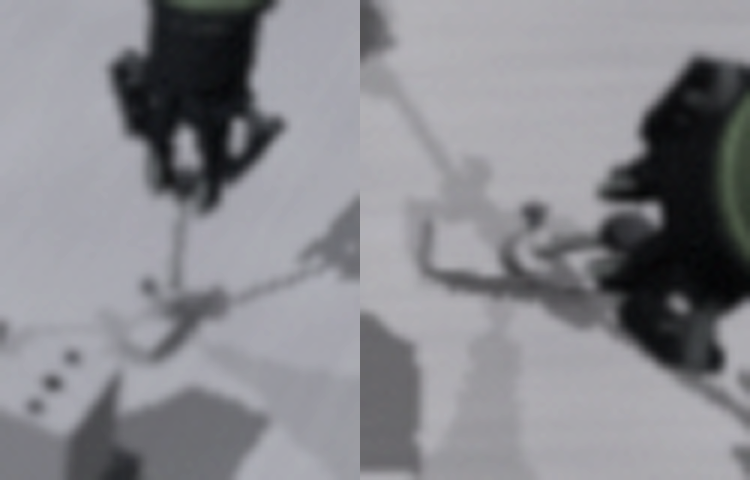

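g1 shows the head between the fingertips, in the side crop at about (190,185) and in the top crop at about (625,230). Closing on it.

Call:
move_arm(claw=[24,20,16,10,5,5,5], travel=[[0,0,1],[0,0,0],[0,0,0],[0,0,0],[0,0,0],[0,0,0],[0,0,0]], delta_rot=[[0,0,0],[0,0,0],[0,0,0],[0,0,0],[0,0,0],[0,0,0],[0,0,0]], newtons=60)

```text
time_s: 4.32
tool_pos: [0.4753, -0.3039, 0.1324]
ee_rot: [0.0, 0.774, 0.633, 0.0]
ft_force: [-0.4, -1.0, 4.3]
opening: 0.189
grasp_force: 58.4
```

```bash
python3 - <<'E'
from h import *
np.set_printoptions(precision=4,suppress=True)
go([.4843,-.0947,.29])
E
```

```text
tool [ 0.4753 -0.3039  0.1324] y ang -11.51733561025979 z [ 0.0001 -0.     -1.    ] F [-0.4264 -0.9705  4.2985] open 0.18903093951676977 58.38587522506714 t 4.325 j [ 0.7175  0.5868 -0.3536  1.844   0.2821  0.7598  0.0112]
delta tool mm [ 206.8266  -32.9407 -157.6259]
```

Call:
move_arm(claw=[5,5,5,5,5,5,5,5,5], travel=[[0,0,-6],[0,0,-16],[0,0,-26],[0,0,-26],[0,0,-26],[0,0,-26],[0,0,-20],[0,0,-12],[0,0,0]], delta_rot=[[0,0,0],[0,0,0],[0,0,0],[0,0,0],[0,0,0],[0,0,0],[0,0,0],[0,0,0],[0,0,0]])

```text
time_s: 5.45
tool_pos: [0.4754, -0.304, 0.2911]
ee_rot: [0.001, 0.775, 0.633, 0.0]
ft_force: [-0.7, 1.0, -3.8]
opening: 0.191
grasp_force: 58.7
```

Call:
move_arm(claw=[5,5,5,5,5,5,5,5,5,5,5], travel=[[10,-1.6,0],[20,-3.2,0],[26,-4.1,0],[30,-4.8,0],[30,-4.8,0],[30,-4.8,0],[26,-4.1,0],[20,-3.2,0],[11,-1.8,0],[4,-0.5,0],[0,0,0]], delta_rot=[[0,0,0],[0,0,0],[0,0,0],[0,0,0],[0,0,0],[0,0,0],[0,0,0],[0,0,0],[0,0,0],[0,0,-0.07],[0,0,-0.07]])

```text
time_s: 6.82
tool_pos: [0.4841, -0.0938, 0.2901]
ee_rot: [-0.0, 0.727, 0.686, -0.0]
ft_force: [-1.4, 0.1, -2.2]
opening: 0.19
grasp_force: 58.7
```

```bash
python3 - <<'E'
from h import *
import pickle
np.set_printoptions(precision=4,suppress=True)
go([.4843,-.0947,.29])
S=snap('side');T=snap('top'); pickle.dump(dict(side=S,top=T),open('d1.pkl','wb'))
def crop(s,c,r,w,h,k=6):
    im=cv2.cvtColor(s['color'],cv2.COLOR_RGB2BGR)[r:r+h,c:c+w]
    return cv2.convertScaleAbs(cv2.resize(im,None,fx=k,fy=k,interpolation=cv2.INTER_CUBIC),alpha=1.3)
cv2.imwrite('pics/g2.png',np.hstack([crop(S,255,85,60,95),crop(T,305,150,70,95)]))
E
```

```text
tool [ 0.4841 -0.0938  0.2901] y ang -3.3230599680442805 z [-0.0004  0.0001 -1.    ] F [-1.3999  0.0585 -2.1621] open 0.19049086353571706 58.663299679756165 t 6.825 j [ 0.5014  0.293  -0.5315  1.8592  0.171   1.0348 -0.1573]
delta tool mm [-0.9297  0.2336  0.1145]
```

View pics/g2.png

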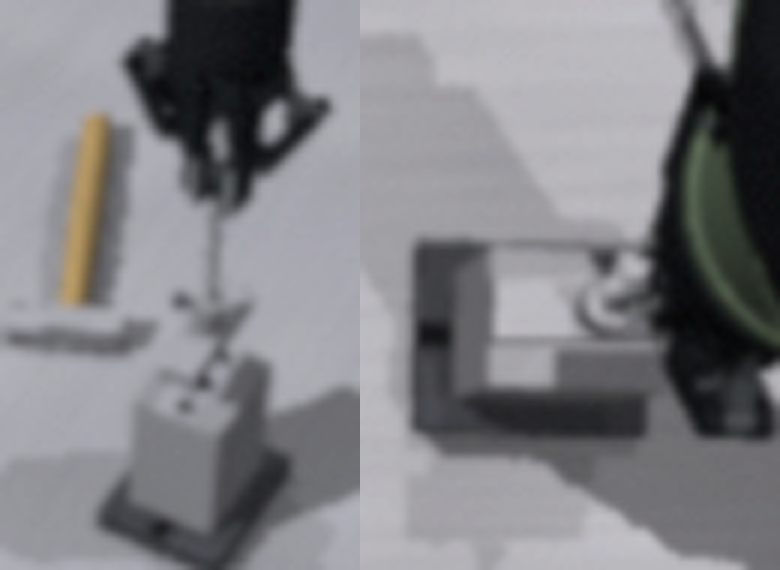

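g2 shows the gauge hanging above the block and roughly parallel to it. In the side crop the rod enters the boss near (213,300) and the hole is at (203,382). In the top crop the boss is near (608,303), with the bar's near edge from (495,335) to (650,340).

```bash
python3 - <<'E'
from h import *
import pickle
np.set_printoptions(precision=4,suppress=True)
d=pickle.load(open('d1.pkl','rb'));S,T=d['side'],d['top']
def px(s,X,c,r): p=proj(s,X); return ((p-[c,r]+.5)*6-.5).round(1)
tip=np.array([.4841,-.0938]); z0=.2901-.1324
P=[[*tip,z0+h] for h in(0.,.016,.04,.08,.12)]
print('side axis',px(S,P,255,85).tolist()); 
print('top axis',px(T,P,305,150).tolist())
print('hole exp',px(S,[[.4843,-.0947,.12]],255,85),px(T,[[.4843,-.0947,.12]],305,150))
t=lambda x,y:Z(305,150,x-360,y)
for p in[(495,335),(650,341)]: print('bar near edge',onz(T,t(*p),z0+.016))
for p in[(415,242),(415,430),(645,434)]: print('shoe',onz(T,t(*p),.02))
# rod axis per row in side image: darkest columns
g=cv2.cvtColor(S['color'],cv2.COLOR_RGB2GRAY)
for r in range(118,150): print(r,g[r,282:302].tolist())
E
```

```text
side axis [[205.6, 342.2], [207.0, 324.6], [209.0, 297.6], [212.5, 251.2], [216.1, 202.9]]
top axis [[232.7, 309.7], [241.2, 306.1], [254.5, 300.4], [278.3, 290.3], [304.3, 279.2]]
hole exp [[202.8 381.7]] [[215.7 317.3]]
bar near edge [ 0.4729 -0.0473  0.1737]
bar near edge [ 0.4684 -0.114   0.1737]
shoe [ 0.5334 -0.0385  0.02  ]
shoe [ 0.4391 -0.0342  0.02  ]
shoe [ 0.4337 -0.149   0.02  ]
118 [129, 129, 129, 124, 112, 92, 83, 85, 78, 70, 71, 63, 46, 54, 86, 114, 126, 129, 129, 128]
119 [129, 130, 131, 128, 122, 113, 111, 109, 98, 80, 74, 70, 65, 84, 109, 125, 129, 128, 129, 129]
120 [130, 130, 130, 130, 128, 125, 124, 115, 100, 85, 82, 85, 94, 111, 123, 129, 130, 128, 129, 130]
121 [130, 130, 130, 129, 128, 128, 126, 114, 99, 93, 99, 109, 116, 125, 129, 129, 129, 129, 129, 130]
122 [130, 130, 130, 129, 129, 129, 127, 116, 101, 102, 115, 122, 126, 128, 129, 128, 129, 129, 130, 130]
123 [132, 130, 129, 130, 130, 129, 127, 117, 101, 102, 118, 126, 128, 130, 129, 128, 129, 129, 130, 131]
124 [131, 130, 129, 130, 131, 130, 128, 117, 101, 101, 117, 127, 129, 129, 129, 129, 129, 129, 130
[... 1830 characters left out ...]
 133, 133, 133, 133]
143 [130, 130, 130, 131, 131, 130, 128, 120, 98, 76, 87, 112, 121, 119, 118, 123, 129, 132, 134, 134]
144 [131, 130, 130, 130, 130, 130, 125, 110, 89, 75, 80, 101, 111, 103, 97, 104, 114, 124, 130, 133]
145 [129, 129, 128, 130, 131, 127, 117, 98, 94, 98, 96, 101, 100, 87, 78, 81, 91, 103, 120, 131]
146 [114, 116, 122, 127, 128, 119, 100, 93, 107, 115, 113, 102, 88, 75, 72, 71, 75, 86, 112, 129]
147 [102, 104, 108, 112, 114, 103, 80, 86, 111, 121, 115, 98, 78, 72, 70, 68, 70, 81, 110, 128]
148 [105, 106, 106, 103, 100, 87, 62, 69, 98, 114, 107, 88, 74, 70, 69, 67, 66, 81, 109, 128]
149 [116, 119, 117, 109, 99, 86, 70, 74, 95, 107, 97, 79, 71, 70, 68, 65, 65, 84, 112, 128]
```

Call:
move_arm(claw=[5,5,5,5,5,5,5,5], travel=[[-1,0.7,0],[0,0,8],[0,0,12],[0,0,9],[0,0,4],[0,0,2],[0,0,1],[0,0,0]], delta_rot=[[0,0,-0.01],[0,0,0],[0,0,0],[0,0,0],[0,0,0],[0,0,0],[0,0,0],[0,0,0]])

```text
time_s: 7.92
tool_pos: [0.4851, -0.0956, 0.2544]
ee_rot: [0.0, 0.725, 0.689, 0.0]
ft_force: [0.2, 0.5, -2.7]
opening: 0.19
grasp_force: 58.7
```

Call:
move_arm(claw=[5,5,5,5], travel=[[0,0,1],[0,0,1],[0,0,1],[0,0,0]], delta_rot=[[0,0,0],[0,0,0],[0,0,0],[0,0,0]])

```text
time_s: 8.43
tool_pos: [0.4851, -0.0956, 0.2515]
ee_rot: [0.0, 0.725, 0.689, 0.0]
ft_force: [-0.9, -0.5, 2.6]
opening: 0.186
grasp_force: 59.3
```

Call:
move_arm(claw=[5,5,5,5], travel=[[0,0,1],[0,0,1],[0,0,1],[0,0,0]], delta_rot=[[0,0,0],[0,0,0],[0,0,0],[0,0,0]])

```text
time_s: 8.93
tool_pos: [0.485, -0.0956, 0.2482]
ee_rot: [-0.0, 0.725, 0.689, -0.0]
ft_force: [-0.3, -0.4, 0.4]
opening: 0.193
grasp_force: 59.1
```

Call:
move_arm(claw=[5,5,5,5], travel=[[0,0,1],[0,0,1],[0,0,1],[0,0,0]], delta_rot=[[0,0,0],[0,0,0],[0,0,0],[0,0,0]])

```text
time_s: 9.43
tool_pos: [0.485, -0.0956, 0.2452]
ee_rot: [-0.0, 0.725, 0.689, -0.0]
ft_force: [0.1, -0.4, 0.4]
opening: 0.192
grasp_force: 59.0
```

Call:
move_arm(claw=[5,5,5,5,5,5,5,5,5,5,5], travel=[[0,0,2],[0,0,3],[0,0,3],[0,0,3],[0,0,3],[0,0,3],[0,0,3],[0,0,3],[0,0,3],[0,0,2],[0,0,0]], delta_rot=[[0,0,0],[0,0,0],[0,0,0],[0,0,0],[0,0,0],[0,0,0],[0,0,0],[0,0,0],[0,0,0],[0,0,0],[0,0,0]], newtons=30)

```text
time_s: 10.8
tool_pos: [0.4848, -0.0955, 0.217]
ee_rot: [-0.0, 0.725, 0.689, -0.0]
ft_force: [-0.0, -0.6, -2.2]
opening: 0.185
grasp_force: 58.9
```

Call:
move_arm(claw=[5,5,5], travel=[[0,0,1],[0,0,1],[0,0,1]], delta_rot=[[0,0,0],[0,0,0],[0,0,0]])

```text
time_s: 11.18
tool_pos: [0.485, -0.0956, 0.2143]
ee_rot: [0.0, 0.725, 0.689, -0.0]
ft_force: [-1.5, -0.9, 4.0]
opening: 0.19
grasp_force: 59.4
```

Call:
move_arm(claw=[5,5,5], travel=[[0,0,0.8],[0,0,0.8],[0,0,0.8]], delta_rot=[[0,0,0],[0,0,0],[0,0,0]])

```text
time_s: 11.55
tool_pos: [0.485, -0.0956, 0.2119]
ee_rot: [-0.0, 0.725, 0.689, 0.0]
ft_force: [-2.2, 0.9, 5.0]
opening: 0.188
grasp_force: 59.4
```

Call:
move_arm(claw=[5,5,5], travel=[[0,0,0.8],[0,0,0.8],[0,0,0.8]], delta_rot=[[0,0,0],[0,0,0],[0,0,0]])

```text
time_s: 11.92
tool_pos: [0.485, -0.0956, 0.2094]
ee_rot: [-0.0, 0.725, 0.689, 0.0]
ft_force: [-2.0, -0.4, 4.6]
opening: 0.189
grasp_force: 59.4
```

Call:
move_arm(claw=[5,5,5], travel=[[0,0,1],[0,0,1],[0,0,1]], delta_rot=[[0,0,0],[0,0,0],[0,0,0]])

```text
time_s: 12.3
tool_pos: [0.485, -0.0956, 0.2064]
ee_rot: [-0.0, 0.725, 0.689, 0.0]
ft_force: [-2.1, 0.7, 3.7]
opening: 0.187
grasp_force: 59.4
```

Call:
move_arm(claw=[5,5,5], travel=[[0,0,1],[0,0,1],[0,0,1]], delta_rot=[[0,0,0],[0,0,0],[0,0,0]])

```text
time_s: 12.68
tool_pos: [0.485, -0.0956, 0.2034]
ee_rot: [-0.0, 0.725, 0.689, -0.0]
ft_force: [-2.1, 1.8, 4.8]
opening: 0.19
grasp_force: 59.4
```

Call:
move_arm(claw=[5,5,5], travel=[[0,0,1],[0,0,1],[0,0,1]], delta_rot=[[0,0,0],[0,0,0],[0,0,0]])

```text
time_s: 13.05
tool_pos: [0.485, -0.0956, 0.2004]
ee_rot: [-0.0, 0.725, 0.689, -0.0]
ft_force: [-1.8, 1.2, 4.1]
opening: 0.192
grasp_force: 59.4
```

Call:
move_arm(claw=[5,5,5], travel=[[0,0,1],[0,0,1],[0,0,1]], delta_rot=[[0,0,0],[0,0,0],[0,0,0]])

```text
time_s: 13.42
tool_pos: [0.485, -0.0956, 0.1974]
ee_rot: [-0.0, 0.725, 0.689, -0.0]
ft_force: [-2.3, 0.4, 5.0]
opening: 0.184
grasp_force: 59.4
```

Call:
move_arm(claw=[5,5,5], travel=[[0,0,1],[0,0,1],[0,0,1]], delta_rot=[[0,0,0],[0,0,0],[0,0,0]])

```text
time_s: 13.8
tool_pos: [0.485, -0.0956, 0.1944]
ee_rot: [-0.0, 0.725, 0.689, -0.0]
ft_force: [-2.9, 1.3, 4.9]
opening: 0.187
grasp_force: 59.4
```

Call:
move_arm(claw=[5,5,5], travel=[[0,0,1],[0,0,1],[0,0,1]], delta_rot=[[0,0,0],[0,0,0],[0,0,0]])

```text
time_s: 14.18
tool_pos: [0.4861, -0.0957, 0.1927]
ee_rot: [0.001, 0.725, 0.689, 0.001]
ft_force: [-4.9, 1.2, 34.9]
opening: 0.189
grasp_force: 62.5
```

Call:
move_arm(claw=[5,5,5], travel=[[0,0,-1.0],[0,0,0],[0,0,0]], delta_rot=[[0,0,0],[0,0,0],[0,0,0]])

```text
time_s: 14.55
tool_pos: [0.4857, -0.0957, 0.1931]
ee_rot: [0.001, 0.725, 0.689, 0.0]
ft_force: [-1.8, 0.5, 13.0]
opening: 0.188
grasp_force: 60.2
```

```bash
python3 - <<'E'
from h import *
np.set_printoptions(precision=4,suppress=True)
go([.485,-.0956,.193])
E
```

```text
tool [ 0.4857 -0.0957  0.1931] y ang -2.9325656695062805 z [ 0.0017 -0.0004 -1.    ] F [-1.8095  0.4704 12.954 ] open 0.18829356865399846 60.23886680603027 t 14.55 j [ 0.4607  0.4176 -0.496   1.9685  0.2684  0.8175 -0.2355]
delta tool mm [ 0.1111 -0.7093  0.0836]
```

Call:
move_arm(claw=[40,60,60,60,60,60,60,60,60,60], travel=[[0,0,0],[0,0,0],[0,0,0],[0,0,-20],[0,0,-30],[0,0,-40],[30,15,-20],[60,0,0],[60,0,0],[0,0,0]], delta_rot=[[0,0,0],[0,0,0],[0,0,0],[0,0,0],[0,0,0],[0,0,0],[0,0,-0.07],[0,0,-0.07],[0,0,-0.07],[0,0,0]])

```text
time_s: 15.8
tool_pos: [0.4944, 0.0577, 0.3028]
ee_rot: [-0.0, 0.646, 0.763, 0.001]
ft_force: [0.6, -1.0, 0.0]
opening: 0.704
grasp_force: 0.0
```

```bash
python3 - <<'E'
from h import *
import pickle
np.set_printoptions(precision=4,suppress=True)
go([.569,.231,.25])
S=snap('side');T=snap('top'); pickle.dump(dict(side=S,top=T),open('d2.pkl','wb'))
def crop(s,c,r,w,h,k=7):
    im=cv2.cvtColor(s['color'],cv2.COLOR_RGB2BGR)[r:r+h,c:c+w]
    return cv2.convertScaleAbs(cv2.resize(im,None,fx=k,fy=k,interpolation=cv2.INTER_CUBIC),alpha=1.3)
cv2.imwrite('pics/g3.png',np.hstack([crop(S,265,105,48,80),crop(T,305,165,65,80)]))
E
```

```text
tool [0.4944 0.0577 0.3028] y ang 9.533883883230583 z [ 0.0004  0.0014 -1.    ] F [ 0.6167 -1.0312  0.0379] open 0.7037874196300726 0.0 t 15.8 j [ 0.2833  0.3042 -0.6452  1.8276  0.2048  1.0762 -0.2711]
delta tool mm [158.4935 102.1966  53.0224]
```

View pics/g3.png

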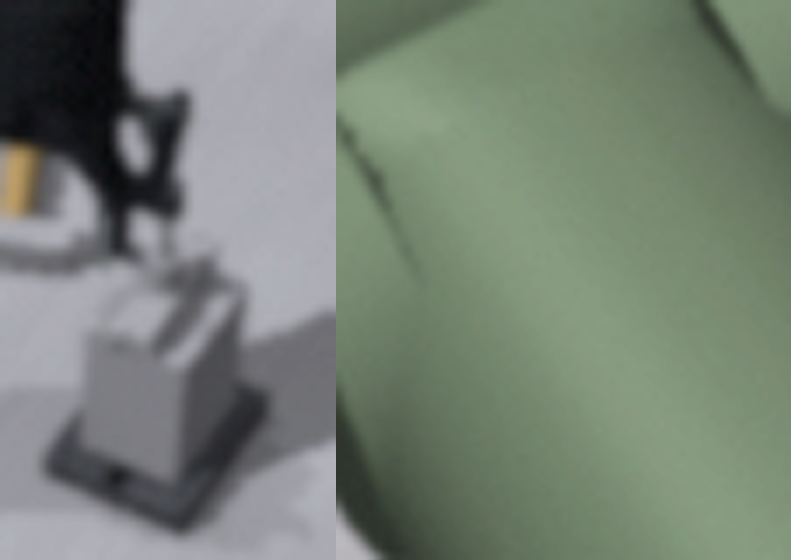

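g3 shows the bridge standing on the block, with the rod hidden behind the gripper and the top view blocked by the arm. Moving on toward the jaw, then I'll look again.

Call:
move_arm(claw=[60,60,60,60,60,60], travel=[[25,16,0],[37,24,10],[37,24,15],[35,23,12],[24.5,15,6],[0,0,0]], delta_rot=[[0,0,0.015],[0,0,0],[0,0,0],[0,0,0],[0,0,0],[0,0,0]])

```text
time_s: 16.65
tool_pos: [0.5731, 0.2257, 0.2583]
ee_rot: [-0.001, 0.654, 0.756, -0.0]
ft_force: [-0.5, -0.9, -0.5]
opening: 0.702
grasp_force: 0.0
```

```bash
python3 - <<'E'
from h import *
import pickle
np.set_printoptions(precision=4,suppress=True)
go([.569,.231,.13])
S=snap('side');T=snap('top'); pickle.dump(dict(side=S,top=T),open('d3.pkl','wb'))
def crop(s,c,r,w,h,k):
    im=cv2.cvtColor(s['color'],cv2.COLOR_RGB2BGR)[r:r+h,c:c+w]
    return cv2.convertScaleAbs(cv2.resize(im,None,fx=k,fy=k,interpolation=cv2.INTER_CUBIC),alpha=1.3)
cv2.imwrite('pics/g4.png',np.hstack([crop(S,205,105,110,140,4),crop(T,305,165,45,70,8)]))
E
```

```text
tool [0.5731 0.2257 0.2583] y ang 8.26911074998071 z [-0.0016  0.0002 -1.    ] F [-0.4681 -0.9358 -0.4762] open 0.7015623663921297 0.0 t 16.65 j [-0.0575  0.5532 -0.6198  1.5834  0.3451  1.1181 -0.6153]
delta tool mm [  5.8012  -3.1385 128.2846]
```

View pics/g4.png

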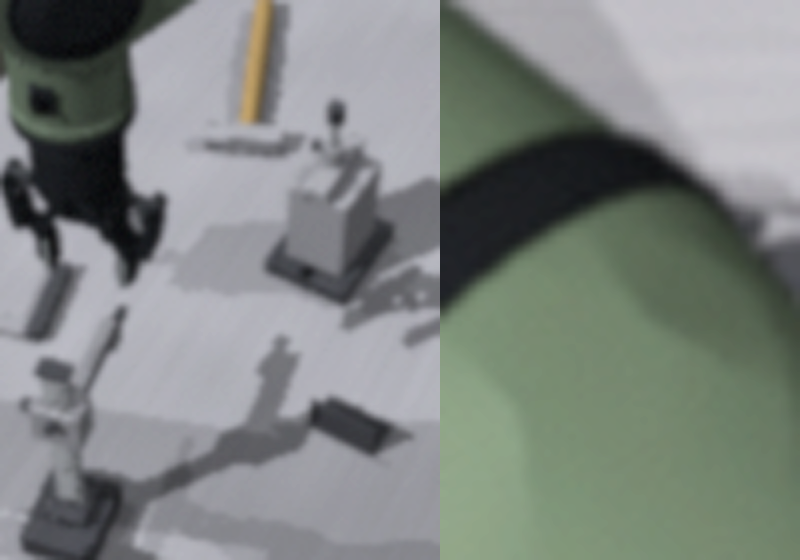

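```bash
python3 - <<'E'
from h import *
import pickle
from scipy.optimize import least_squares
np.set_printoptions(precision=4,suppress=True)
S=pickle.load(open('d3.pkl','rb'))['side']
g=cv2.cvtColor(S['color'],cv2.COLOR_RGB2GRAY).astype(float)
w=np.clip(105-g[128:139,283:295],0,None);yy,xx=np.mgrid[128:139,283:295]
print(w.astype(int))
m=np.array([(w*xx).sum(),(w*yy).sum()])/w.sum(); print(m)
for xy in([.4848,-.0956],[.484,-.0949]):
  r=least_squares(lambda z:(proj(S,[[*xy,z[0]]])[0]-m)[1:],[.2]); print(r.x, proj(S,[[*xy,r.x[0]]])[0]-m)
# same on initial picture for bias
S0=pickle.load(open('d0.pkl','rb'))['side']; m0=np.array([310.32,115.38])
r=least_squares(lambda z:(proj(S0,[[.4754,-.304,z[0]]])[0]-m0)[1:],[.14]); print('init',r.x,proj(S0,[[.4754,-.304,r.x[0]]])[0]-m0)
E
```

```text
[[ 0  0  0  0  0  0  0  0  0  0  0  0]
 [ 0  0  0  0  0  0  0  0  0  0  0  0]
 [ 0  0  0  0  0 11 11  0  0  0  0  0]
 [ 0  0  0  0 13 32 36 24  0  0  0  0]
 [ 0  0  0  0 26 45 49 37  1  0  0  0]
 [ 0  0  0  0 31 56 61 46  3  0  0  0]
 [ 0  0  0  0 32 62 69 45  1  0  0  0]
 [ 0  0  0  0 23 51 56 30  0  0  0  0]
 [ 0  0  0  0  1 25 27  5  0  0  0  0]
 [ 0  0  0  0  0  8  5  0  0  0  0  0]
 [ 0  0  0  0  0  3  0  0  0  0  0  0]]
[288.6238 133.3632]
[0.2003] [ 0.8537 -0.    ]
[0.2012] [ 0.9823 -0.    ]
init [0.137] [-0.0178 -0.    ]
```

Call:
move_arm(claw=[0,0,0,0,0,0], travel=[[3,-2,10],[3,-1,15],[0,0,15],[0,0,5],[0,0,0],[0,0,0]], delta_rot=[[0,0,0],[0,0,0],[0,0,0],[0,0,0],[0,0,0],[0,0,0]])

```text
time_s: 17.5
tool_pos: [0.5692, 0.2306, 0.2149]
ee_rot: [0.0, 0.654, 0.756, 0.0]
ft_force: [-0.8, 0.3, 0.4]
opening: 0.004
grasp_force: 0.0
```

```bash
python3 - <<'E'
from h import *
import pickle
np.set_printoptions(precision=3,suppress=True,linewidth=200)
G=lambda f:cv2.cvtColor(pickle.load(open(f,'rb'))['side']['color'],cv2.COLOR_RGB2GRAY).astype(np.float32)
S=pickle.load(open('d3.pkl','rb'))['side']
a,b,c=G('d0.pkl'),G('d1.pkl'),G('d3.pkl')
w=cv2.createHanningWindow((34,30),cv2.CV_32F)
for n,i in(('d1',b),('d3',c)): print(n,cv2.phaseCorrelate(a[155:185,268:302],i[155:185,268:302],w))
print(c[128:156,278:303].astype(int))
for z in(.12,.136,.16,.19,.2,.21): print(z,proj(S,[[.4848,-.0956,z]])[0])
E
```

```text
d1 ((-0.1631278999157324, 0.040753959383120986), 0.9079112664416984)
d3 ((0.06176094419283373, -0.08041051484410033), 0.8581507444381714)
[[139 139 138 136 137 137 137 137 136 135 133 133 134 136 137 137 136 136 137 136 136 136 135 136 136]
 [139 138 137 137 137 138 137 137 134 127 119 120 127 133 136 136 137 137 136 137 137 136 136 136 135]
 [138 138 138 138 138 138 137 136 129 111  94  94 106 122 134 136 137 137 137 137 136 136 137 136 136]
 [139 137 137 138 138 138 137 135 119  92  73  69  81 109 132 137 138 137 137 136 136 136 136 136 136]
 [138 138 139 138 138 137 138 133 112  79  60  56  68 104 131 137 137 137 137 136 136 136 136 137 136]
 [138 140 139 138 138 137 138 132 111  74  49  44  59 102 131 137 137 137 137 137 137 136 136 137 137]
 [139 139 139 138 139 139 139 132 111  73  43  36  60 104 131 137 138 137 137 137 136 137 136 136 136]
 [140 139 139 139 139 139 138 134 115  82  54  49  75 111 133 138 137 138 137 137 136 136 136 136 136]
 [139 140 140 139 139 139 138 136 126 104  80  78 100 125 135 138 138 137 137 137 137 135 135 136 136]
 [134 134 135 137 138 139 138 137 1
[... 1360 characters left out ...]
3  81  97 115 123 113  89  75  93 121 134 138]
 [128 123 123 130 133 133 134 135 131 118  94  74  72  79  93 110 117 111  93  73  71  96 122 134 136]
 [115 113 115 117 118 122 129 131 121  99  78  72  76  89 108 118 111  93  74  64  71  96 120 130 129]
 [106 103 103 101 101 108 114 117 105  83  72  74  87 106 122 121 102  77  64  61  71  94 111 112 110]
 [102 100  95  89  90  95 101 103  93  77  76  87 104 121 128 114  87  68  61  61  69  85  96  94  92]
 [102 100  97  93  92  95  97  97  94  83  93 110 122 127 118  95  72  62  61  63  66  79  87  88  87]]
0.12 [288.363 148.024]
0.136 [288.579 145.193]
0.16 [288.909 140.863]
0.19 [289.331 135.303]
0.2 [289.474 133.412]
0.21 [289.618 131.502]
```

Call:
move_arm(claw=[0,0,0,0,0,0,0,0,0,0,0], travel=[[0,0,-25],[-19.5,-8.9,-25],[-30,-12,0],[-40,-17,0],[-40,-17,0],[-40,-17,0],[-40,-17,0],[-40,-16,0],[-35,-14,0],[-25,-10,0],[0,0,0]], delta_rot=[[0,0,0],[0,0,0],[0,0,0],[0,0,0],[0,0,0],[0,0,0],[0,0,0],[0,0,0],[0,0,0],[0,0,0],[0,0,0]])

```text
time_s: 18.88
tool_pos: [0.4856, -0.0962, 0.2649]
ee_rot: [0.001, 0.656, 0.755, -0.0]
ft_force: [0.5, 0.0, -0.6]
opening: -0.001
grasp_force: 0.0
```

```bash
python3 - <<'E'
from h import *
np.set_printoptions(precision=4,suppress=True)
go([.486,-.0945,.222])
E
```

```text
tool [ 0.4856 -0.0962  0.2649] y ang 8.068278655021805 z [ 0.0006 -0.0009 -1.    ] F [ 0.4818  0.0417 -0.6233] open -0.0007910604451981843 0.0 t 18.875 j [ 0.5542  0.3357 -0.6016  1.8858  0.2264  0.9871 -0.0062]
delta tool mm [ 1.6477  0.6213 42.9225]
```

Approach to 5 mm above the expected contact, then creep.

Call:
move_arm(claw=[0,0,0,0,0,0], travel=[[1.6,0.6,8],[0,0,13],[0,0,10],[0,0,5],[0,0,2],[0,0,0]], delta_rot=[[0,0,0],[0,0,0],[0,0,0],[0,0,0],[0,0,0],[0,0,0]])

```text
time_s: 19.62
tool_pos: [0.4863, -0.0925, 0.2265]
ee_rot: [0.0, 0.654, 0.756, 0.0]
ft_force: [0.4, -0.1, 0.3]
opening: -0.0
grasp_force: 0.0
```

Call:
move_arm(claw=[0,0], travel=[[0,0,0.8],[0,0,0.8]], delta_rot=[[0,0,0],[0,0,0]])

```text
time_s: 19.88
tool_pos: [0.4863, -0.0926, 0.225]
ee_rot: [0.0, 0.654, 0.756, 0.0]
ft_force: [0.2, 0.9, 0.1]
opening: 0.001
grasp_force: 0.0
```

Call:
move_arm(claw=[0,0], travel=[[0,0,0.7],[0,0,0.7]], delta_rot=[[0,0,0],[0,0,0]])

```text
time_s: 20.12
tool_pos: [0.4862, -0.0926, 0.2235]
ee_rot: [0.0, 0.654, 0.756, 0.0]
ft_force: [-0.8, -0.4, 0.2]
opening: -0.0
grasp_force: 0.0
```

Call:
move_arm(claw=[0,0], travel=[[0,0,0.7],[0,0,0.7]], delta_rot=[[0,0,0],[0,0,0]])

```text
time_s: 20.38
tool_pos: [0.4869, -0.0924, 0.2229]
ee_rot: [0.001, 0.654, 0.756, 0.0]
ft_force: [-1.8, 2.0, 20.2]
opening: 0.001
grasp_force: 9.8
```

Call:
move_arm(claw=[0,0,0,0,0,0,0,0,0,0,0,0], travel=[[0,0,-10],[0,0,-25],[0,0,-12],[20,8,0],[35,14,0],[40,16,0],[40,17,0],[40,17,0],[40,17,0],[40,17,0],[35,14,0],[17,9,0]], delta_rot=[[0,0,0],[0,0,0],[0,0,0],[0,0,0],[0,0,0],[0,0,0],[0,0,0],[0,0,0],[0,0,0],[0,0,0],[0,0,0],[0,0,0]])

```text
time_s: 21.88
tool_pos: [0.5697, 0.2317, 0.2688]
ee_rot: [-0.0, 0.654, 0.757, -0.0]
ft_force: [0.9, -1.0, 0.5]
opening: -0.005
grasp_force: 0.0
```

```bash
python3 - <<'E'
from h import *
np.set_printoptions(precision=4,suppress=True)
go([.569,.231,.192])
E
```

```text
tool [0.5697 0.2317 0.2688] y ang 8.352124307574096 z [-0.0005  0.0004 -1.    ] F [ 0.8713 -1.0468  0.4982] open -0.004756737973092601 0.0 t 21.875 j [-0.0569  0.5443 -0.6377  1.5741  0.3456  1.1387 -0.6258]
delta tool mm [-0.6031 -0.7275 76.8287]
```

Call:
move_arm(claw=[0,0,0,0,0,0,0,0], travel=[[-0.6,-0.7,15],[0,0,25],[0,0,20],[0,0,12],[0,0,5],[0,0,3],[0,0,3],[0,0,3]], delta_rot=[[0,0,0],[0,0,0],[0,0,0],[0,0,0],[0,0,0],[0,0,0],[0,0,0],[0,0,0]])

```text
time_s: 22.88
tool_pos: [0.5694, 0.2291, 0.1833]
ee_rot: [0.0, 0.654, 0.756, 0.0]
ft_force: [0.9, -0.6, -0.0]
opening: -0.001
grasp_force: 0.0
```

Call:
move_arm(claw=[0,0,0,0,0,0,0], travel=[[0,0,3],[0,0,3],[0,0,3],[0,0,3],[0,0,3],[0,0,3],[0,0,3]], delta_rot=[[0,0,0],[0,0,0],[0,0,0],[0,0,0],[0,0,0],[0,0,0],[0,0,0]])

```text
time_s: 23.75
tool_pos: [0.5693, 0.2291, 0.1619]
ee_rot: [0.0, 0.654, 0.756, 0.0]
ft_force: [-0.3, 0.1, 4.6]
opening: 0.0
grasp_force: 1.8
```

Call:
move_arm(claw=[0,0,0,0,0,0,0,0,0,0,0,0], travel=[[0,0,3],[0,0,4],[0,0,5],[0,0,5],[0,0,6],[0,0,6],[0,0,6],[0,0,6],[0,0,6],[0,0,5],[0,0,4],[0,0,3]], delta_rot=[[0,0,0],[0,0,0],[0,0,0],[0,0,0],[0,0,0],[0,0,0],[0,0,0],[0,0,0],[0,0,0],[0,0,0],[0,0,0],[0,0,0]])

```text
time_s: 25.25
tool_pos: [0.5692, 0.2291, 0.1029]
ee_rot: [-0.0, 0.654, 0.756, -0.0]
ft_force: [-0.7, -0.3, 3.8]
opening: 0.004
grasp_force: 1.8
```

Call:
move_arm(claw=[0,0,0,0,0], travel=[[0,0,2],[0,0,1.5],[0,0,1],[0,0,0.5],[0,0,0]], delta_rot=[[0,0,0],[0,0,0],[0,0,0],[0,0,0],[0,0,0]])

```text
time_s: 25.88
tool_pos: [0.5692, 0.229, 0.0981]
ee_rot: [-0.0, 0.654, 0.756, 0.0]
ft_force: [1.6, 0.1, 1.9]
opening: -0.002
grasp_force: 1.0
```

Call:
move_arm(claw=[0,0,0,0], travel=[[0,0,0.7],[0,0,0.5],[0,0,0.2],[0,0,0]], delta_rot=[[0,0,0],[0,0,0],[0,0,0],[0,0,0]])

```text
time_s: 26.38
tool_pos: [0.5692, 0.2291, 0.0967]
ee_rot: [-0.0, 0.654, 0.756, 0.0]
ft_force: [0.8, 1.1, 2.6]
opening: 0.001
grasp_force: 1.4
```

Call:
move_arm(claw=[0,0,0,0,0,0,0,0,0], travel=[[0,0,-10],[0,0,-25],[0,0,-40],[0,0,-40],[0,0,-40],[0,0,-30],[-30,-15,-20],[-50,-25,0],[-30,-30,0]], delta_rot=[[0,0,0],[0,0,0],[0,0,0],[0,0,0],[0,0,0],[0,0,0],[0,0,0],[0,0,0],[0,0,0]])

```text
time_s: 27.5
tool_pos: [0.515, 0.1079, 0.302]
ee_rot: [0.0, 0.655, 0.756, -0.0]
ft_force: [0.2, -0.3, 0.8]
opening: 0.001
grasp_force: 0.0
```

```bash
python3 - <<'E'
from h import *
import pickle
np.set_printoptions(precision=4,suppress=True)
go([.569,.231,.13])
S=snap('side');T=snap('top'); pickle.dump(dict(side=S,top=T),open('d4.pkl','wb'))
def crop(s,c,r,w,h,k):
    im=cv2.cvtColor(s['color'],cv2.COLOR_RGB2BGR)[r:r+h,c:c+w]
    return cv2.convertScaleAbs(cv2.resize(im,None,fx=k,fy=k,interpolation=cv2.INTER_CUBIC),alpha=1.3)
cv2.imwrite('pics/g5.png',np.hstack([crop(S,205,175,55,75,7),crop(S,260,120,50,75,7)]))
E
```

```text
tool [0.515  0.1079 0.302 ] y ang 8.157292587131789 z [ 0.     -0.0006 -1.    ] F [ 0.2059 -0.3463  0.7885] open 0.0011412949513962556 0.0 t 27.5 j [ 0.1947  0.3617 -0.6701  1.76    0.249   1.1063 -0.4143]
delta tool mm [114.2755  70.9117 171.9718]
```

View pics/g5.png

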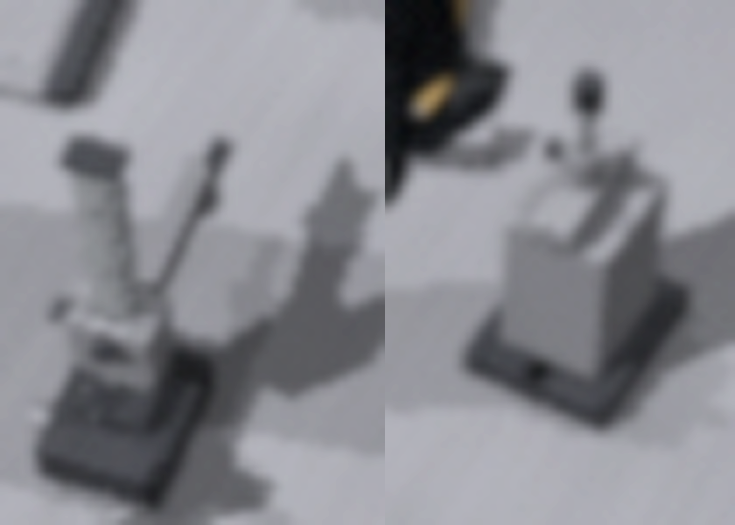

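g5 shows the scriber head lowered, with its tip at crop (220,147). The gauge stands on the block with the rod upright and its head at (588,92).

```bash
python3 - <<'E'
from h import *
import pickle
from scipy.optimize import brentq
S=pickle.load(open('d4.pkl','rb'))['side']
for n,m in(('start',Z(202,175,652-450,45)),('now',Z(205,175,220,147,7))):
    f=lambda z:proj(S,[[.5789,.1708,z]])[0][1]-m[1]
    z=brentq(f,0,.3); print(n,z,proj(S,[[.5789,.1708,z]])[0]-m)
c,d=ray(S,Z(260,120,588,92,7)) if 0 else ray(S,Z(260,120,588-385,92,7))
print('head',[ (c+d*(z-c[2])/d[2]).round(4).tolist() for z in(.197,.2,.203)])
E
```

```text
start 0.13980186475571996 [0.13657224 0.        ]
now 0.05902347164514298 [0.48410792 0.        ]
head [[0.4907, -0.1007, 0.197], [0.4895, -0.0976, 0.2], [0.4884, -0.0946, 0.203]]
```

```bash
python3 - <<'E'
from h import *
import pickle
d4=pickle.load(open('d4.pkl','rb'))
c0=np.array([.5565,.315]);y=np.radians(8.6);ex=np.array([np.cos(y),np.sin(y)]);ey=np.array([-np.sin(y),np.cos(y)])
P=lambda a,b,z:[*(c0+a*ex+b*ey),z]
def pan(s,c,r,w,h,k,L):
    im=cv2.cvtColor(s['color'],cv2.COLOR_RGB2BGR)[r:r+h,c:c+w]
    im=cv2.convertScaleAbs(cv2.resize(im,None,fx=k,fy=k,interpolation=cv2.INTER_CUBIC),alpha=1.3); o=im.copy()
    for a,b,col in L:
        q=((proj(s,[a,b])-[c,r]+.5)*k-.5).round().astype(int); cv2.line(o,tuple(map(int,q[0])),tuple(map(int,q[1])),col,1)
    return np.hstack([im,o])
h=.0617
t=h+.024;b=h+.006;R=(0,0,255);G=(0,255,0);B=(255,0,0)
L=[(P(-.007,-.017,t),P(-.007,-.115,t),R),(P(.007,-.017,t),P(.007,-.115,t),R),(P(-.007,-.115,t),P(.007,-.115,t),R),(P(-.007,-.017,b),P(-.007,-.115,b),G),(P(-.007,-.115,b),P(-.007,-.115,t),G),(P(-.004,-.130,h),P(.004,-.130,h),B),
(P(-.012,-.005,.236),P(.012,-.005,.236),R),(P(-.012,.005,.236),P(.012,.005,.236),R),(P(-.012,.005,.236),P(-.012,-.005,.236),R),(P(.012,.005,.236),P(.012,-.005,.236),R)]
cv2.imwrite('pics/g6.png',pan(d4['side'],208,188,36,45,11,L))
E
```

```text
(no output)
```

View pics/g6.png

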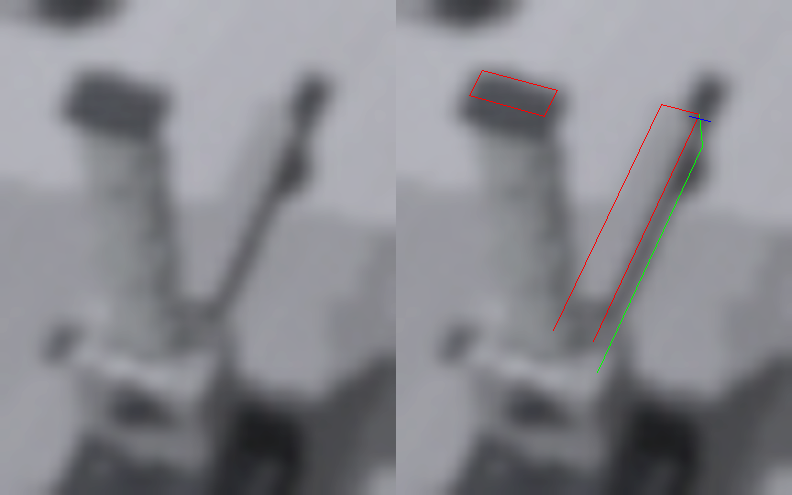

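g6 shows the predicted bar edges (scriber at 61.7 mm) lying on the real jaw, with the bar end near (700,113). Nothing looks out of place, so I'm handing in.

```bash
python3 -c "
from h import *
print(job.job_done())"
```

```text
the job is handed in; nothing more can be done
None
```

The job is handed in. The depth gauge stands on the block with its rod on the bottom: hole depth is about 58 mm, the wrist force read at most 35 N, and the scriber is set to about 62 mm.

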